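# Put the rinsed bottle to drain

## Task

The drip tray of the drying stand has been emptied and left partly pulled out: push it fully home under the stand, and only then turn the rinsed amber bottle upside down over the slim peg and lower it until its mouth rests on the seat at the foot of the peg. Set it down gently rather than letting it drop, then let go. The tray stays home; leave the two beakers on the stand and the loose screw cap where they are.

Things in the scene. Friction and masses are not known exactly. Their poses are not given: they have to be found in the camera images.
- bottle_center (a point): Centre of the rinsed amber glass bottle, 108 mm long, about 150 g, on its axis half-way along; its x axis points along the bottle to the mouth. Round body 56 mm in diameter for 68 mm from the bottom, 14 mm shoulder, neck 41 mm in diameter and 26 mm long. Mouth open, 30 mm inner diameter; inside depth 103 mm.
- drainer: Fixed grey ribbed plastic drainer, 160 x 150 mm, origin on the bench under its centre. The bottle lies in its middle groove, mouth away from the robot, its axis sloping 18 degrees down along the drainer's x axis and 24 mm above the tops of the ribs (ribs 5 mm high). A low lip, 18 mm, stands just beyond the mouth; the bottom end is free.
- bottle_mouth (a point): Centre of the bottle's rim (open end), 54 mm from its centre along the x axis of the bottle.
- slim_peg_seat (a point): Centre of the seat of the slim peg: a fixed upright white peg, 16 mm in diameter, round tip, the only slim one of the stand's four pegs, 90 mm apart in a row (the stout ones, 33 to 38 mm, do not fit the mouth); which place is the slim one's changes. The seat is the flat round flange, 52 mm wide, at its foot, 60 mm above the bench, on which the rim shall rest. z up.
- slim_peg_tip (a point): Top of the slim peg, 82 mm above its seat.
- drying_stand: Fixed stainless drying stand, 150 x 400 mm, slotted deck 56 mm above the bench, rear edge 20 mm higher. Origin on the bench under the deck's centre; x points from the front (robot side, where the tray comes out) to the rear, y along the row of pegs, which stand at x = 0, y = -135, -45, 45, 135 mm.
- drip_tray (a joint): Drip tray sliding under the deck of the drying stand: 0 = fully home, grows as it is pulled out towards the front (m, at most 0.08). It slides along the stand's x axis with about 2 N of friction and stops dead at 0.
- tray_lip (a point): Middle of the front face of the tray's pull lip, a folded strip 110 mm wide and 18 mm high (28 to 46 mm above the bench), 17 mm in front of the tray's front panel. The point is 37 mm above the bench and moves with the tray. Fingers standing in front of it can push the tray home.
- beaker1: Short glass beaker, 54 mm in diameter, 68 mm high, upside down on a stout peg; origin at the centre of its rim below. Leave alone.
- beaker2: A second such beaker on another stout peg. Leave alone.
- screw_cap: Grey screw cap of a bottle, 53 mm in diameter, 25 mm high, on the bench; origin under its centre. Leave alone.
Mind the look-alikes: they are no part of the job. There is more than one size of the part that bears bottle_center; the job needs the smallest.

How it is judged:
By the outcome, as a careful person would: the job done as asked, in the order asked, and still so for the second after the job is handed in, with the robot touching nothing.
It also fails if it takes over 58 s, if anything falls off the work surface, if the arm or the gripper's body presses on something with over 40 N, if the wrist force passes 120 N, or if a joint passes its speed limit or range.

## Robot

A 6-joint arm with a two-finger parallel gripper is mounted at the origin on the work surface. World frame = base frame: x ahead of the robot, y to its left, z up, the work surface at z = 0. Lengths are in m, angles in rad, forces in N, time in s.
With the tool pointing down it reaches from about 0.325 to 0.925 m from the base axis. Payload 3.1 kg.
Tool frame: the origin (TCP) lies at the centre of the arm's flange, where the gripper is bolted on; the fingertips stand 173 mm ahead of it and the grasp point (between the pads) lies 155 mm ahead of it; z points along the fingers, y is the line along which they close (so a half turn about z gives the same grasp; the last joint's range is limited). The gripper opens to 85 mm and grips with 20 to 120 N. Pads are 22 mm wide; open, the fingers measure 114 mm over their backs; the gripper's body (76 mm by 85 mm) begins 54 mm behind the grasp point. The pads swing forward as they close: fully open they stand 13 mm farther back than shut.
Start: joints at [-1.325, 0.217, 1.613, -0, 1.311, -0.112], TCP at [0.219, -0.585, 0.405] pointing down, gripper open.
Joint ranges: [-2.75, 2.75], [-0.78, 2.1], [0.31, 2.55], [-1.13, 4.27], [0.13, 2.63], [-2.58, 2.58]. Speed limits (rad/s): [2.79, 2.79, 3.14, 3.14, 3.14, 3.14].

## Interface

Orientations are given as a 3x3 rotation matrix whose columns are the frame's x, y, z axes.
In Python, from station import arm, viewer gives the robot as it stands.
- The arm moves only by the tool step_arm, never from a script. Its argument "rows" is a list of rows, each a list of 7 numbers: the turn, a rotation vector about the world's x, y, z in degrees, then the shift along the world's x, y, z in cm, then the finger opening in cm, from 0 to 8.54. In form: [[rx, ry, rz, x, y, z, gripper], ...]. A call has exactly 10 rows; each row shifts and turns the commanded pose from where the row before left it; what a row does not reach is not made up. A row lasts 1/12 s, in which the tool goes at most 41.7 mm and 7.16 degrees, less where a joint would pass 70% of its speed; a pose out of reach is approached as far as the arm can. A call with a gripper value outside its range is refused whole. The fingers move at their own pace and stop on an object; "force" is the grip in N (left out, the last holds). Time passes only in rows, so rows that do not move let the fingers close, or fill a call up. It gives the time, the measured TCP pose, the force, the opening and the grip force at its end, in the units of the state.
- arm.state(): the state, without advancing time (a new reading comes with each control period).
- viewer.camera(name): name is "scene" or "top" or "wrist"; returns a dict with "image" (480x640x3 uint8, blue, green, red), "intrinsics" (3x3 intrinsics, pixels), "rvec" (rotation vector, rad) and "tvec" (3), from world to camera coordinates, as OpenCV has them; the wrist camera has in their place "hand_eye" (4x4, takes a point from camera to tool coordinates, whose origin is the TCP and whose axes are the flange's). Camera axes: x right, y down, z forward; pixel columns grow to the right and rows downward; lengths in m; the calibration is good to about 2 mm. A picture is of the moment at which its call begins: read the wrist's pose just before it. There is no depth.
- arm.job_done(): hands the job in; it is judged then, once.
The state is a dict: "clock": time; "q": joint angles; "dq": joint speeds; "tau": joint torques, N m; "tool_pos": TCP position; "eef_rot": TCP orientation; "wrist_force": force on the tool from outside, world axes, zero at the start; "wrist_torque": the same for the moment, N m; "grip_width": finger opening in m; "gripper_force": force on a finger pad.
Only numpy, scipy, OpenCV 4.12 (cv2) and the standard library are available. Lean on these libraries where they do the work, as an engineer would, in place of code of your own. Each camera call takes 0.05 s, during which the arm holds its last target. There are 200 camera calls.

## Working session

There is one attempt and no reset: what is moved stays moved. The work goes in short steps, Python scripts to look and compute and a tool call to move; the robot and the scene stay as the last step left them, time stands still between calls to the robot, and variables do not carry over. Pictures are saved under pics/ and viewed, at most 10 in all, crops included, and the job is handed in when it is done.

Besides the shell and the picture viewer there is one more tool, called after "Request:" as name([rows], argument=value, ...), one row to a line, values as JSON. step_arm: Moves the arm, as the interface text tells. Its arguments: {"type":"object","properties":{"rows":{"type":"array","items":{"type":"array","items":{"type":"number"}}},"force":{"type":"number"}},"required":["rows"]}

```bash
ls; mkdir -p pics
python3 - <<'E'
from station import arm, viewer
import cv2,numpy as np
s=arm.state(); print(s['clock'],s['tool_pos'],np.round(s['eef_rot'],3).tolist(),s['grip_width'])
for n in ['scene','top']:
    c=viewer.camera(n); cv2.imwrite(f'pics/{n}0.png',c['image'])
    R=cv2.Rodrigues(np.array(c['rvec']))[0]; print(n,np.array(c['intrinsics']).tolist(),(-R.T@np.array(c['tvec']).ravel()).round(3), R[2].round(2))
    np.savez(f'{n}.npz',K=c['intrinsics'],r=c['rvec'],t=c['tvec'])
E
```

```text
pics
0.0 [ 0.21879422 -0.58500178  0.40331678] [[0.937, 0.35, -0.001], [0.35, -0.937, 0.002], [0.0, -0.002, -1.0]] 0.08550661747006816
scene [[607.704417983933, 0.0, 326.8720477824177], [0.0, 607.704417983933, 238.04188045306847], [0.0, 0.0, 1.0]] [ 1.268 -0.189  1.391] [-0.51  0.07 -0.86]
top [[577.7395704689507, 0.0, 317.6320441944151], [0.0, 577.7395704689507, 238.28804437854586], [0.0, 0.0, 1.0]] [ 0.338 -0.089  1.354] [ 0.15 -0.01 -0.99]
```

View pics/scene0.png

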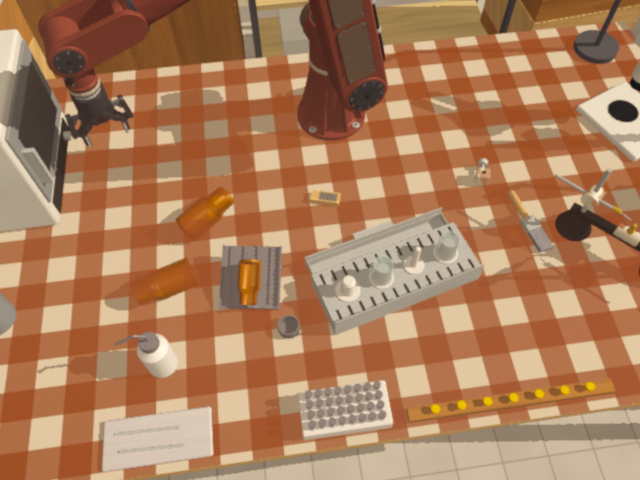

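View pics/top0.png

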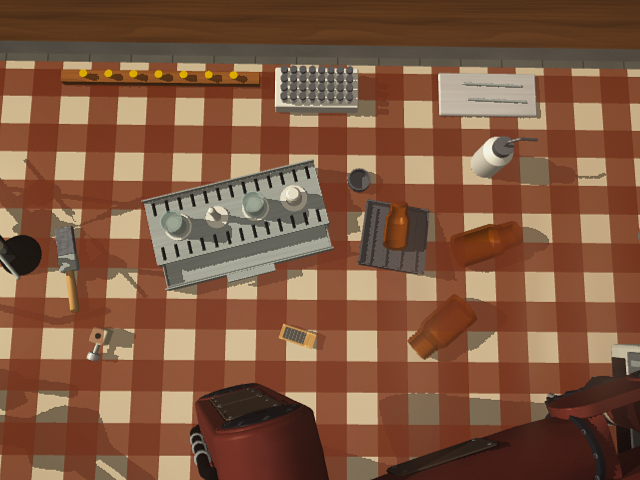

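Top view: amber bottles at (397,226) on the drainer (the small one), and bigger ones at (487,244) and (442,326). The slim peg is at (217,216), between beakers at (173,223) and (254,206), with a stout peg at (293,196). The tray lip is at (250,272) and the cap at (358,180). I choose the drainer bottle and check it in one close crop.

Run:
```python
import cv2,numpy as np
t=cv2.imread('pics/top0.png'); s=cv2.imread('pics/scene0.png')
r=lambda im,x,y,w,h,W,H: cv2.resize(im[y:y+h,x:x+w],(W,H),interpolation=cv2.INTER_CUBIC)
out=np.vstack([np.hstack([r(t,140,155,200,140,420,294),r(t,350,190,90,90,294,294)]),np.hstack([r(s,300,205,200,140,420,294),r(s,210,235,90,90,294,294)])])
cv2.imwrite('pics/crop1.png',out)
```

```text
(no output)
```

View pics/crop1.png

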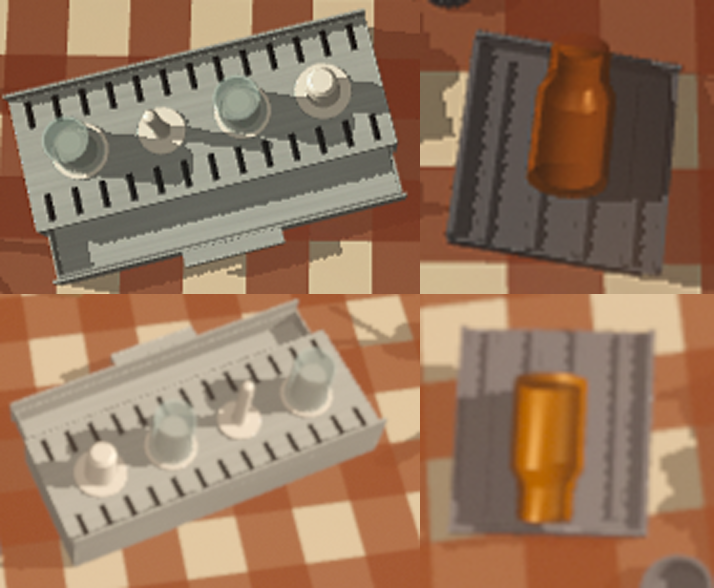

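The crop confirms the choice: the drainer bottle is small, mouth to the far side, and the slim peg is the second from the left (top view). Next I measure.

```bash
cat > h.py <<'E'
import cv2,numpy as np
class Cam:
    def __init__(s,n):
        d=np.load(n+'.npz'); s.K=d['K'];s.R=cv2.Rodrigues(d['r'])[0];s.t=d['t'].ravel();s.C=-s.R.T@s.t
    def ray(s,p): v=s.R.T@np.linalg.inv(s.K)@np.array([p[0],p[1],1.]); return v/np.linalg.norm(v)
    def at(s,p,z): v=s.ray(p); return s.C+v*(z-s.C[2])/v[2]
    def proj(s,X): u=s.K@(s.R@np.asarray(X)+s.t); return u[:2]/u[2]
def tri(c1,p1,c2,p2):
    a,b=c1.ray(p1),c2.ray(p2); k=np.linalg.lstsq(np.c_[a,-b],c2.C-c1.C,rcond=None)[0]
    A,B=c1.C+a*k[0],c2.C+b*k[1]; return (A+B)/2,np.linalg.norm(A-B)
T,S=Cam('top'),Cam('scene')
E
python3 - <<'E'
from h import *
np.set_printoptions(precision=4,suppress=True)
tp={'b1':(178,226.4),'slim':(217.1,216.9),'b2':(255.2,206.4),'stout':(293.3,198.3)}
for k,p in tp.items(): print(k,T.at(p,.06))
print('scene stout',S.at((348.1,288.3),.06),'slim',S.at((413.8,264),.06))
print('tip tri',tri(T,(211.4,212.1),S,(419,247.9)))
P=[T.at(p,.06)[:2] for p in tp.values()]; d=P[0]-P[3]; print('span',np.linalg.norm(d)/3,'yaw y',np.degrees(np.arctan2(d[1],d[0]))-90)
print('lip ends top', T.at((228.1,280.2),.046),T.at((275.2,269.8),.046))
print('lip scene', S.at((300+112/2.1,205+(353-294)/2.1),.046),S.at((300+190/2.1,205+(329-294)/2.1),.046))
co=[(367.8,200.1),(429.3,210.5),(423.5,274.8),(359.2,264.4)]
for p in co: print('dr',T.at(p,.01))
for p in [(463,329),(653,333),(643,536),(452,534)]: print('drS',S.at((210+(p[0]-420)/3.267,235+(p[1]-294)/3.267),.01))
N=[];E=[]
for c,n,(x0,y0,x1,y1) in [(T,'top',(365,195,425,270)),(S,'scene',(225,250,275,315))]:
    im=cv2.imread(f'pics/{n}0.png').astype(int); m=np.zeros((480,640),np.uint8)
    b,g,r=[im[...,i] for i in range(3)]
    m[y0:y1,x0:x1]=((r-b>70)&(r>100)&(g-b>20))[y0:y1,x0:x1]*255
    k=max(cv2.findContours(m,cv2.RETR_EXTERNAL,cv2.CHAIN_APPROX_NONE)[0],key=cv2.contourArea)
    rc=cv2.minAreaRect(k); print(n,rc,cv2.contourArea(k))
    bx=cv2.boxPoints(rc); e=[np.linalg.norm(bx[i]-bx[i-1]) for i in range(4)]
    i=0 if e[0]<e[1] else 1
    p,q=(bx[i]+bx[i-1])/2,(bx[i-2]+bx[i-3])/2
    print(p,q,T and c.at(p,.05),c.at(q,.05)); n_=np.cross(c.ray(p),c.ray(q)); N.append(n_/np.linalg.norm(n_)); E.append((p,q))
d=np.cross(*N); d/=np.linalg.norm(d); print('axis',d)
p0=np.linalg.lstsq(np.r_[N,[[0,0,1]]],np.r_[N[0]@T.C,N[1]@S.C,.045],rcond=None)[0]; print('axis pt at z=.045',p0)
E
```

```text
b1 [0.5538 0.2116 0.06  ]
slim [0.5766 0.124  0.06  ]
b2 [0.6018 0.0381 0.06  ]
stout [ 0.6216 -0.0484  0.06  ]
scene stout [ 0.6212 -0.0465  0.06  ] slim [0.5777 0.1264 0.06  ]
tip tri (array([0.574 , 0.1277, 0.1325]), np.float64(0.0061775349490842965))
span 0.08956420895481033 yaw y 14.604478676469128
lip ends top [0.434  0.0967 0.046 ] [ 0.4586 -0.0092  0.046 ]
lip scene [ 0.4588 -0.0063  0.046 ] [0.4377 0.096  0.046 ]
dr [ 0.63   -0.2239  0.01  ]
dr [ 0.6064 -0.3701  0.01  ]
dr [ 0.4533 -0.3533  0.01  ]
dr [ 0.4763 -0.2031  0.01  ]
drS [ 0.4274 -0.3474  0.01  ]
drS [ 0.4526 -0.196   0.01  ]
drS [ 0.6292 -0.2217  0.01  ]
drS [ 0.6071 -0.3652  0.01  ]
top ((394.5, 221.0), (52.0, 59.0), 90.0) 1042.5
[365. 221.] [424. 221.] [ 0.5723 -0.2133  0.05  ] [ 0.5737 -0.349   0.05  ]
scene ((248.8827667236328, 281.49310302734375), (22.138202667236328, 45.74445724487305), 3.3664608001708984) 869.0
[247.5397 304.3259] [250.2259 258.6603] [ 0.6247 -0.293   0.05  ] [ 0.4993 -0.2771  0.05  ]
axis [ 0.175  -0.1574 -0.9719]
axis pt at z=.045 [ 0.574  -0.2873  0.045 ]
```

Plan:
- **Tray:** push the lip (mid ≈ (0.447, 0.044)) home along the stand's x, yaw 14.6°.
- **Bottle:** grip it near its bottom end, with the tool pitched close to its axis. Pitch it 72° and lower it over the slim peg at (0.577, 0.125).

Moving to the front of the tray now.

Request:
step_arm([
  [0,0,-0.6,1,3.5,0,0],
  [0,0,-0.6,1,3.5,0,0],
  [0,0,-0.6,1,3.5,0,0],
  [0,0,-0.6,1,3.5,0,0],
  [0,0,-0.6,1,3.5,0,0],
  [0,0,-0.6,1,3.5,0,0],
  [0,0,-0.6,1,3.5,0,0],
  [0,0,-0.6,1,3.5,0,0],
  [0,0,-0.6,1,3.5,0,0],
  [0,0,-0.6,1,3.5,0,0],
])

```text
clock: 0.93
tool_pos: [0.3187, -0.2336, 0.4042]
eef_rot: [[0.968, 0.249, -0.0], [0.249, -0.968, 0.0], [-0.0, -0.001, -1.0]]
wrist_force: [0.6, -0.4, 0.8]
grip_width: 0.0002
gripper_force: 0.0
```

Request:
step_arm([
  [0,0,0,1,3,-1.5,0],
  [0,0,0,1,3,-1.5,0],
  [0,0,0,1,3,-1.5,0],
  [0,0,0,1,3,-1.5,0],
  [0,0,0,1,3,-1.5,0],
  [0,0,0,1,3,-1.5,0],
  [0,0,0,1,3,-1.5,0],
  [0,0,0,1,3,-1.5,0],
  [0,0,0,1,3,-1.5,0],
  [0,0,0,0,0,0,0],
])

```text
clock: 1.77
tool_pos: [0.4079, 0.0384, 0.2667]
eef_rot: [[0.967, 0.255, -0.005], [0.255, -0.967, 0.003], [-0.005, -0.004, -1.0]]
wrist_force: [0.0, -0.6, 0.1]
grip_width: -0.0002
gripper_force: 0.0
```

Request:
step_arm([
  [0,0,0,0,-0.1,-2.1,0],
  [0,0,0,0,-0.1,-2.1,0],
  [0,0,0,0,-0.1,-2.1,0],
  [0,0,0,0,0,0,0],
  [0,0,0,0.97,0.25,0,0],
  [0,0,0,0.97,0.25,0,0],
  [0,0,0,0.97,0.25,0,0],
  [0,0,0,0.97,0.25,0,0],
  [0,0,0,0,0,0,0],
  [0,0,0,0,0,0,0],
])

```text
clock: 2.6
tool_pos: [0.4494, 0.0417, 0.2078]
eef_rot: [[0.968, 0.251, 0.003], [0.251, -0.968, 0.0], [0.003, 0.001, -1.0]]
wrist_force: [0.5, -0.5, -0.5]
grip_width: 0.0002
gripper_force: 0.0
```

Run:
```python
from station import arm, viewer
import cv2,numpy as np
t=viewer.camera('top')['image']; s=viewer.camera('scene')['image']; w=viewer.camera('wrist')
np.set_printoptions(precision=4,suppress=True); print(w['intrinsics'],w['hand_eye'])
r=lambda im,x,y,a,h,W,H: cv2.resize(im[y:y+h,x:x+a],(W,H),interpolation=cv2.INTER_CUBIC)
cv2.imwrite('pics/p1.png',np.vstack([np.hstack([r(t,140,155,200,150,400,300),r(s,300,190,200,150,400,300)]),np.hstack([cv2.resize(w['image'],(400,300)),r(t,350,180,100,100,400,300)])]))
```

```text
[[426.3803   0.     323.1947]
 [  0.     426.3803 233.5479]
 [  0.       0.       1.    ]] [[-0.0006 -0.9658 -0.2592  0.0646]
 [ 1.     -0.0003 -0.001   0.0014]
 [ 0.0009 -0.2592  0.9658  0.0312]
 [ 0.      0.      0.      1.    ]]
```

View pics/p1.png

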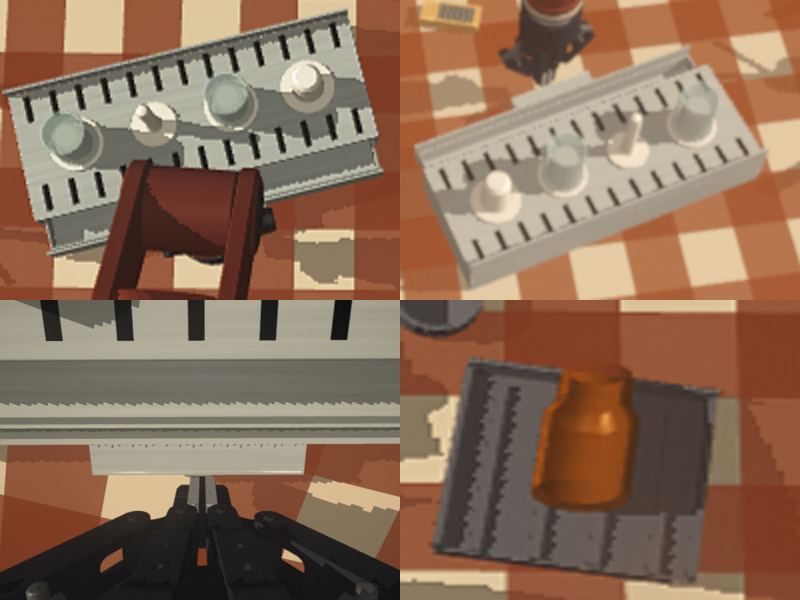

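Top view: the tray is already about 1 cm in. The wrist view shows the closed fingers centred on the lip, at about (200,475) in the mosaic. I push on.

Request:
step_arm([
  [0,0,0,0.48,0.13,-0.1,0],
  [0,0,0,0.48,0.13,-0.1,0],
  [0,0,0,0.48,0.13,0,0],
  [0,0,0,0.48,0.13,0,0],
  [0,0,0,0.48,0.13,0,0],
  [0,0,0,0.48,0.13,0,0],
  [0,0,0,0.2,0.05,0,0],
  [0,0,0,0.2,0.05,0,0],
  [0,0,0,0,0,0,0],
  [0,0,0,0,0,0,0],
])

```text
clock: 3.58
tool_pos: [0.4809, 0.0504, 0.2048]
eef_rot: [[0.968, 0.25, 0.001], [0.25, -0.968, 0.0], [0.001, 0.0, -1.0]]
wrist_force: [-0.9, -1.4, -1.2]
grip_width: 0.0001
gripper_force: 0.3
```

Request:
step_arm([
  [0,0,0,0.1,0.025,0,0],
  [0,0,0,0.1,0.025,0,0],
  [0,0,0,0.1,0.025,0,0],
  [0,0,0,0.1,0.025,0,0],
  [0,0,0,0,0,0,0],
  [0,0,0,0,0,0,0],
  [0,0,0,0,0,0,0],
  [0,0,0,0,0,0,0],
  [0,0,0,0,0,0,0],
  [0,0,0,0,0,0,0],
])

```text
clock: 4.42
tool_pos: [0.4847, 0.0514, 0.2048]
eef_rot: [[0.968, 0.25, 0.001], [0.25, -0.968, 0.0], [0.001, 0.0, -1.0]]
wrist_force: [-0.7, 1.0, 0.5]
grip_width: -0.0001
gripper_force: 0.4
```

Request:
step_arm([
  [0,0,0,0.1,0.025,0,0],
  [0,0,0,0.1,0.025,0,0],
  [0,0,0,0.1,0.025,0,0],
  [0,0,0,0.1,0.025,0,0],
  [0,0,0,0.1,0.025,0,0],
  [0,0,0,0.1,0.025,0,0],
  [0,0,0,0,0,0,0],
  [0,0,0,0,0,0,0],
  [0,0,0,0,0,0,0],
  [0,0,0,0,0,0,0],
])

```text
clock: 5.25
tool_pos: [0.4903, 0.0529, 0.2046]
eef_rot: [[0.968, 0.25, -0.001], [0.25, -0.968, -0.0], [-0.001, -0.0, -1.0]]
wrist_force: [-3.7, -1.0, 1.8]
grip_width: 0.0002
gripper_force: 1.9
```

Request:
step_arm([
  [0,0,0,0.1,0.025,0,0],
  [0,0,0,0.1,0.025,0,0],
  [0,0,0,0.1,0.025,0,0],
  [0,0,0,0,0,0,0],
  [0,0,0,0,0,0,0],
  [0,0,0,0,0,0,0],
  [0,0,0,0,0,0,0],
  [0,0,0,0,0,0,0],
  [0,0,0,0,0,0,0],
  [0,0,0,0,0,0,0],
])

```text
clock: 6.08
tool_pos: [0.4915, 0.0532, 0.2041]
eef_rot: [[0.968, 0.251, -0.008], [0.251, -0.968, -0.001], [-0.008, -0.001, -1.0]]
wrist_force: [-10.3, -2.2, 9.0]
grip_width: 0.0003
gripper_force: 5.3
```

The tray is home: the force rose to 10 N and the motion stopped at stand x ≈ -0.100, as expected. I back off, rise, and look at the bottle from above.

Request:
step_arm([
  [0,0,0,-1,-0.25,0,0],
  [0,0,0,-2,-0.5,0,0],
  [0,0,0,0,0,3,0],
  [0,0,0,0,0,4,0],
  [0,0,-2.5,0,0,4,8.5],
  [0,0,-3,0.5,-2,3.5,8.5],
  [0,0,-3,1,-3.5,2,8.5],
  [0,0,-3,1,-3.7,1,8.5],
  [0,0,-3,1,-3.7,0,8.5],
  [0,0,-3,1,-3.7,0,8.5],
])

```text
clock: 6.92
tool_pos: [0.5096, -0.1217, 0.3821]
eef_rot: [[0.998, -0.055, 0.008], [-0.055, -0.999, -0.002], [0.008, 0.002, -1.0]]
wrist_force: [0.6, 0.7, -1.1]
grip_width: 0.0725
gripper_force: 0.0
```

Request:
step_arm([
  [0,0,-3,1,-3.7,0,8.5],
  [0,0,-3,1,-3.7,0,8.5],
  [0,0,0,1,-3.7,0,8.5],
  [0,0,0,1,-3,0,8.5],
  [0,0,0,0.5,-2,0,8.5],
  [0,0,0,0,0,0,8.5],
  [0,0,0,0,0,0,8.5],
  [0,0,0,0,0,0,8.5],
  [0,0,0,0,0,0,8.5],
  [0,0,0,0,0,0,8.5],
])

```text
clock: 7.75
tool_pos: [0.5535, -0.2796, 0.3798]
eef_rot: [[0.988, -0.155, 0.0], [-0.155, -0.988, 0.0], [0.0, -0.0, -1.0]]
wrist_force: [0.9, -0.5, 0.2]
grip_width: 0.085
gripper_force: 0.0
```

Run:
```python
from station import arm, viewer
import cv2,numpy as np
st=arm.state(); w=viewer.camera('wrist'); t=viewer.camera('top')['image']; s=viewer.camera('scene')['image']
print(st['tool_pos'],st['clock'],np.round(st['q'],2))
np.savez('w2.npz',K=w['intrinsics'],H=w['hand_eye'],p=st['tool_pos'],R=st['eef_rot'])
cv2.imwrite('pics/w2.png',w['image']); cv2.imwrite('pics/t2.png',t);cv2.imwrite('pics/s2.png',s)
r=lambda im,x,y,a,h,W,H: cv2.resize(im[y:y+h,x:x+a],(W,H),interpolation=cv2.INTER_CUBIC)
cv2.imwrite('pics/p2.png',np.vstack([np.hstack([w['image'],np.zeros((480,160,3),np.uint8)])[:,:800], np.hstack([r(s,300,190,200,100,240,120),r(t,140,165,200,120,240,120),np.zeros((120,320,3),np.uint8)])]))
```

```text
[ 0.55347938 -0.27961244  0.37975819] 7.75 [-0.58  0.23  1.65  0.    1.27  1.15]
```

View pics/p2.png

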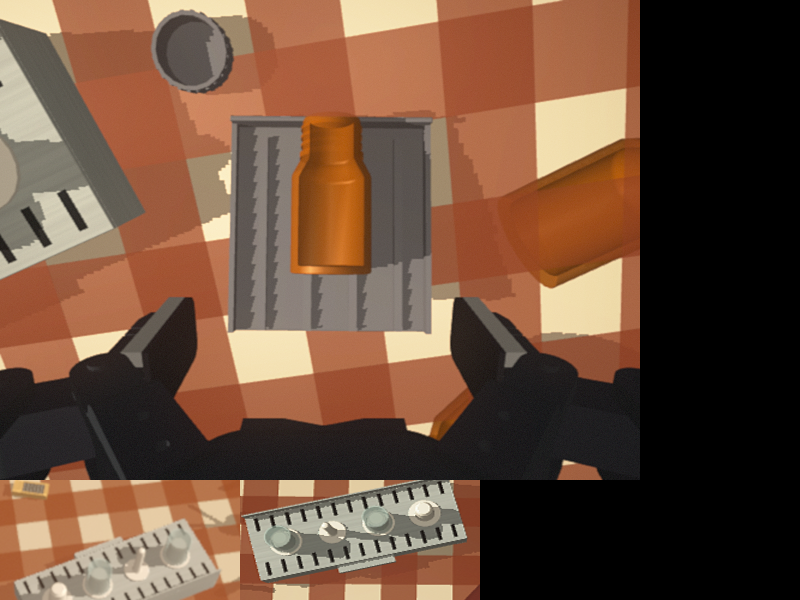

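The wrist view shows the bottle in the drainer: axis along column 331, bottom edge at row 272, rim at row 115, body from column 291 to 371. The corner views show the tray home. Next I triangulate the end edges across wrist and scene.

```bash
cat >> h.py <<'E'
class WCam(Cam):
    def __init__(s,f):
        d=np.load(f); s.K=d['K']; M=np.eye(4);M[:3,:3]=d['R'];M[:3,3]=d['p']; M=M@d['H']; s.R=M[:3,:3].T; s.C=M[:3,3]; s.t=-s.R@s.C
E
python3 - <<'E'
from h import *
np.set_printoptions(precision=4,suppress=True)
W=WCam('w2.npz'); print('cam',W.C)
f=np.array([.988,-.155,0]);up=np.array([0,0,1.]);a,b=np.cos(np.radians(18)),np.sin(np.radians(18))
ax=a*f-b*up; n=b*f+a*up
Bt,e1=tri(W,(331,271),S,(250.2,258.9)); Mt,e2=tri(W,(331,115),S,(247.7,301.5))
B=Bt-.028*n; M=Mt-.0205*n; d=M-B
print('B',B,e1,'M',M,e2,'len',np.linalg.norm(d),'tilt',np.degrees(np.arcsin(-d[2]/np.linalg.norm(d))),'centre from B',B+.054*ax,'from M',M-.054*ax)
for nm,L,R in [('near',(229,331),(431,332)),('far',(232,117),(432,120)),('bodywidth@200',(291.5,200),(371,200)),('body250',(291,250),(371.5,250))]:
    l,r=W.ray(L),W.ray(R); w=.150 if nm in('near','far') else .056
    k=w/np.linalg.norm(l-r); print(nm,W.C+k*(l+r)/2,'dir',(r-l)[:2]/np.linalg.norm(r-l))
for p in [(331,150),(331,250)]: print('axis plan at z .06',W.at(p,.06))
E
```

```text
cam [ 0.6176 -0.2913  0.3486]
B [ 0.5093 -0.2767  0.0514] 0.006328320449955321 M [ 0.613  -0.2932  0.034 ] 0.004759642356324953 len 0.10646762451898374 tilt 9.43822745854794 centre from B [ 0.56   -0.2847  0.0347] from M [ 0.5622 -0.2853  0.0506]
near [ 0.4665 -0.272   0.0616] dir [-0.153  -0.9881]
far [ 0.6172 -0.2973  0.0173] dir [-0.1699 -0.9853]
bodywidth@200 [ 0.5625 -0.288   0.0523] dir [-0.1522 -0.9882]
body250 [ 0.53   -0.2828  0.065 ] dir [-0.1501 -0.9885]
axis plan at z .06 [ 0.5973 -0.2931  0.06  ]
axis plan at z .06 [ 0.5284 -0.2826  0.06  ]
```

Width and edges agree: bottle centre ≈ (0.562, -0.286, 0.052), yaw -9°, 18° down, and the bench-side checks fit. I pitch the tool to 48° from horizontal (30° to the bottle's axis) and come in above its bottom end.

Request:
step_arm([
  [-0.65,-4.15,0,-1.2,0.14,-0.8,8.5],
  [-0.65,-4.15,0,-1.2,0.14,-0.8,8.5],
  [-0.65,-4.15,0,-1.2,0.14,-0.8,8.5],
  [-0.65,-4.15,0,-1.2,0.14,-0.8,8.5],
  [-0.65,-4.15,0,-1.2,0.14,-0.8,8.5],
  [-0.65,-4.15,0,-1.2,0.14,-0.8,8.5],
  [-0.65,-4.15,0,-1.2,0.14,-0.8,8.5],
  [-0.65,-4.15,0,-1.2,0.14,-0.8,8.5],
  [-0.65,-4.15,0,-1.2,0.14,-0.8,8.5],
  [-0.65,-4.15,0,-1.2,0.14,-0.8,8.5],
])

```text
clock: 8.73
tool_pos: [0.4329, -0.2664, 0.2998]
eef_rot: [[0.731, -0.156, 0.664], [-0.115, -0.988, -0.105], [0.672, 0.001, -0.74]]
wrist_force: [1.3, 0.3, -0.3]
grip_width: 0.0853
gripper_force: 0.0
```

Request:
step_arm([
  [0,0,0,0,0,-1,8.5],
  [0,0,0,0,0,-1,8.5],
  [0,0,0,0,0,-1,8.5],
  [0,0,0,0,0,-1,8.5],
  [0,0,0,0,0,-1,8.5],
  [0,0,0,0,0,0,8.5],
  [0,0,0,0,0,0,8.5],
  [0,0,0,0,0,0,8.5],
  [0,0,0,0,0,0,8.5],
  [0,0,0,0,0,0,8.5],
])

```text
clock: 9.57
tool_pos: [0.4339, -0.2671, 0.2507]
eef_rot: [[0.733, -0.156, 0.662], [-0.116, -0.988, -0.104], [0.67, -0.0, -0.742]]
wrist_force: [1.0, 0.1, 0.5]
grip_width: 0.0851
gripper_force: 0.0
```

Run:
```python
from station import arm, viewer
import cv2,numpy as np
from h import *
st=arm.state(); w=viewer.camera('wrist')
np.set_printoptions(precision=4,suppress=True)
print(st['tool_pos'],st['clock'],np.round(st['q'],2),st['eef_rot'])
np.savez('w3.npz',K=w['intrinsics'],H=w['hand_eye'],p=st['tool_pos'],R=st['eef_rot'])
cv2.imwrite('pics/w3.png',w['image'])
W=WCam('w3.npz'); c=np.array([.562,-.286,.052]); ax=np.array([.94,-.147,-.309])
for s in (-.054,-.028,0,.014,.054): print(s,W.proj(c+s*ax))
```

```text
[ 0.4339 -0.2671  0.2507] 9.5667 [-0.79  0.07  2.19  1.04  0.48  0.08] [[ 0.733  -0.1558  0.6621]
 [-0.1157 -0.9878 -0.1044]
 [ 0.6703 -0.0001 -0.7421]]
-0.054 [317.0259 427.5146]
-0.028 [317.4992 371.3014]
0 [317.9213 321.1542]
0.014 [318.1054 299.2851]
0.054 [318.5544 245.9551]
```

View pics/w3.png

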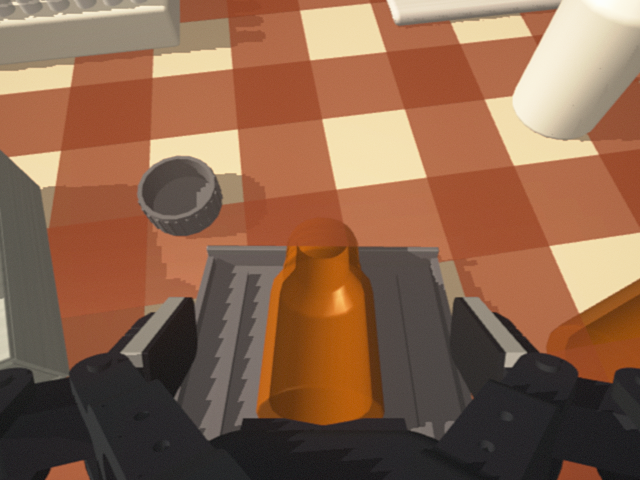

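The bottle at columns 258–384 is centred between the pads, whose gap centre is at about 324. It lies about 3 mm farther forward than estimated. I descend straight with a slight forward shift.

Request:
step_arm([
  [0,0,0,0.1,0,-1,8.5],
  [0,0,0,0.1,0,-1,8.5],
  [0,0,0,0.1,0,-1,8.5],
  [0,0,0,0.1,0,-1,8.5],
  [0,0,0,0.1,0,-1,8.5],
  [0,0,0,0,0,-0.8,8.5],
  [0,0,0,0,0,-0.7,8.5],
  [0,0,0,0,0,-0.6,8.5],
  [0,0,0,0,0,0,8.5],
  [0,0,0,0,0,0,8.5],
])

```text
clock: 10.45
tool_pos: [0.4385, -0.2669, 0.1787]
eef_rot: [[0.734, -0.156, 0.661], [-0.117, -0.988, -0.103], [0.669, -0.001, -0.743]]
wrist_force: [0.5, -0.4, 0.5]
grip_width: 0.085
gripper_force: 0.0
```

Run:
```python
from station import arm, viewer
import cv2,numpy as np
w=viewer.camera('wrist')['image']; t=viewer.camera('top')['image']; s=viewer.camera('scene')['image']
r=lambda im,x,y,a,h,W,H: cv2.resize(im[y:y+h,x:x+a],(W,H),interpolation=cv2.INTER_CUBIC)
cv2.imwrite('pics/p4.png',np.hstack([w[:, 80:560],np.vstack([r(t,340,180,120,120,240,240),r(s,190,200,120,120,240,240)])]))
```

```text
(no output)
```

View pics/p4.png

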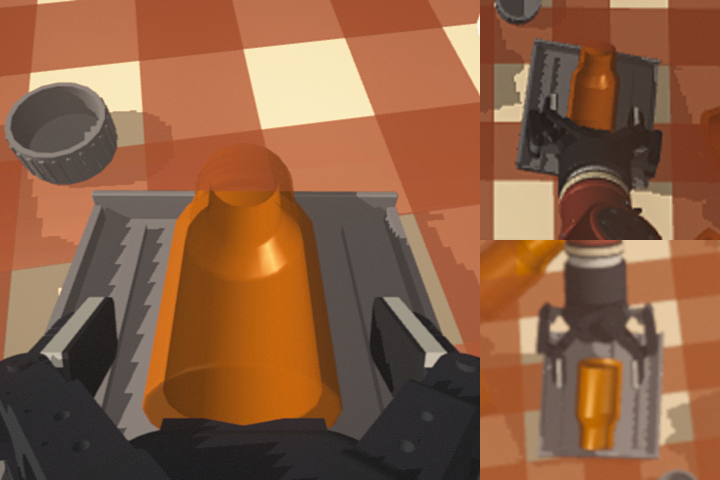

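No contact, and the pads straddle the lower body centrally (bottle centre column 244, pads 241). I close.

Request:
step_arm([
  [0,0,0,0,0,0,4.5],
  [0,0,0,0,0,0,4.5],
  [0,0,0,0,0,0,4.5],
  [0,0,0,0,0,0,4.5],
  [0,0,0,0,0,0,4.5],
  [0,0,0,0,0,0,4.5],
  [0,0,0,0,0,0,4.5],
  [0,0,0,0,0,0,4.5],
  [0,0,0,0,0,0,4.5],
  [0,0,0,0,0,0,4.5],
], force=45)

```text
clock: 11.43
tool_pos: [0.4388, -0.2669, 0.1791]
eef_rot: [[0.733, -0.156, 0.662], [-0.116, -0.988, -0.103], [0.67, -0.001, -0.742]]
wrist_force: [1.0, 1.4, 5.4]
grip_width: 0.0557
gripper_force: 47.6
```

Gripped at 55.7 mm. I lift.

Request:
step_arm([
  [0,0,0,0,0,0.5,4.5],
  [0,0,0,0,0,1,4.5],
  [0,0,0,0,0,1.5,4.5],
  [0,0,0,0,0,2.5,4.5],
  [0,0,0,0,0,3,4.5],
  [0,0,0,0,0,3,4.5],
  [0,0,0,0,0,3,4.5],
  [0,0,0,0,0,3,4.5],
  [0,0,0,0,0,2,4.5],
  [0,0,0,0,0,1,4.5],
])

```text
clock: 12.27
tool_pos: [0.4387, -0.2675, 0.3866]
eef_rot: [[0.732, -0.157, 0.663], [-0.115, -0.988, -0.107], [0.672, 0.003, -0.741]]
wrist_force: [0.2, -0.0, -0.9]
grip_width: 0.0561
gripper_force: 48.2
```

Request:
step_arm([
  [0.93,5.93,0,1.5,-0.2,0.2,4.5],
  [0.93,5.93,0,1.5,-0.2,0.2,4.5],
  [0.93,5.93,0,1.5,-0.2,0.2,4.5],
  [0.93,5.93,0,1.5,-0.2,0.2,4.5],
  [0.93,5.93,0,1.5,-0.2,0.2,4.5],
  [0.93,5.93,0,1.5,-0.2,0.2,4.5],
  [0.93,5.93,0,1.5,-0.2,0.2,4.5],
  [0.93,5.93,0,1.5,-0.2,0.2,4.5],
  [0,0,0,0,0,0,4.5],
  [0,0,0,0,0,0,4.5],
])

```text
clock: 13.1
tool_pos: [0.5589, -0.2828, 0.3968]
eef_rot: [[0.982, -0.155, -0.105], [-0.154, -0.988, 0.018], [-0.106, -0.002, -0.994]]
wrist_force: [0.0, 0.6, -1.8]
grip_width: 0.0557
gripper_force: 48.2
```

Request:
step_arm([
  [0.93,5.93,0,1.5,-0.2,0.3,4.5],
  [0.93,5.93,0,1.5,-0.2,0.3,4.5],
  [0.93,5.93,0,1.5,-0.2,0.3,4.5],
  [0.93,5.93,0,1.5,-0.2,0.3,4.5],
  [0,0,1.75,0.3,2,0,4.5],
  [0,0,1.75,0.3,3.6,0,4.5],
  [0,0,1.75,0.3,3.6,0,4.5],
  [0,0,1.75,0.3,3.6,0,4.5],
  [0,0,1.75,0.3,3.6,0,4.5],
  [0,0,1.75,0.3,3.6,0,4.5],
])

```text
clock: 13.93
tool_pos: [0.6351, -0.0897, 0.4108]
eef_rot: [[0.866, 0.027, -0.499], [0.024, -1.0, -0.013], [-0.499, -0.001, -0.867]]
wrist_force: [0.5, -0.0, -1.4]
grip_width: 0.0557
gripper_force: 48.2
```

Request:
step_arm([
  [0,0,1.75,0.3,3.6,0,4.5],
  [0,0,1.75,0.3,3.6,0,4.5],
  [0,0,1.75,0.3,3.6,0,4.5],
  [0,0,1.75,0.3,3.6,0,4.5],
  [0,0,1.75,0.3,3,0,4.5],
  [0,0,1.75,0.3,2,0,4.5],
  [0,0,0,0,0,0,4.5],
  [0,0,0,0,0,0,4.5],
  [0,0,0,0,0,0,4.5],
  [0,0,0,0,0,0,4.5],
])

```text
clock: 14.77
tool_pos: [0.6541, 0.1015, 0.4114]
eef_rot: [[0.847, 0.206, -0.489], [0.178, -0.979, -0.104], [-0.5, 0.001, -0.866]]
wrist_force: [-0.3, -0.3, -0.8]
grip_width: 0.0556
gripper_force: 48.2
```

Run:
```python
from station import arm, viewer
import cv2,numpy as np
from h import *
st=arm.state(); w=viewer.camera('wrist'); t=viewer.camera('top')['image']; s=viewer.camera('scene')['image']
np.set_printoptions(precision=4,suppress=True)
print(st['tool_pos'],st['clock'],np.round(st['q'],2),st['eef_rot'])
np.savez('w5.npz',K=w['intrinsics'],H=w['hand_eye'],p=st['tool_pos'],R=st['eef_rot'])
cv2.imwrite('pics/w5.png',w['image']);cv2.imwrite('pics/t5.png',t);cv2.imwrite('pics/s5.png',s)
r=lambda im,x,y,a,h,W,H: cv2.resize(im[y:y+h,x:x+a],(W,H),interpolation=cv2.INTER_CUBIC)
cv2.imwrite('pics/p5.png',np.hstack([r(w['image'],0,0,640,480,400,300),r(s,330,130,160,180,400,450)[:450]][:1]) if 0 else np.hstack([np.vstack([r(w['image'],0,0,640,480,400,300),r(t,140,130,200,150,400,300)]),r(s,340,140,120,180,400,600)]))
```

```text
[0.6541 0.1015 0.4114] 14.7667 [ 0.06  0.44  1.35 -0.08  1.87  1.42] [[ 0.8473  0.206  -0.4895]
 [ 0.178  -0.9785 -0.1037]
 [-0.5004  0.0008 -0.8658]]
```

View pics/p5.png

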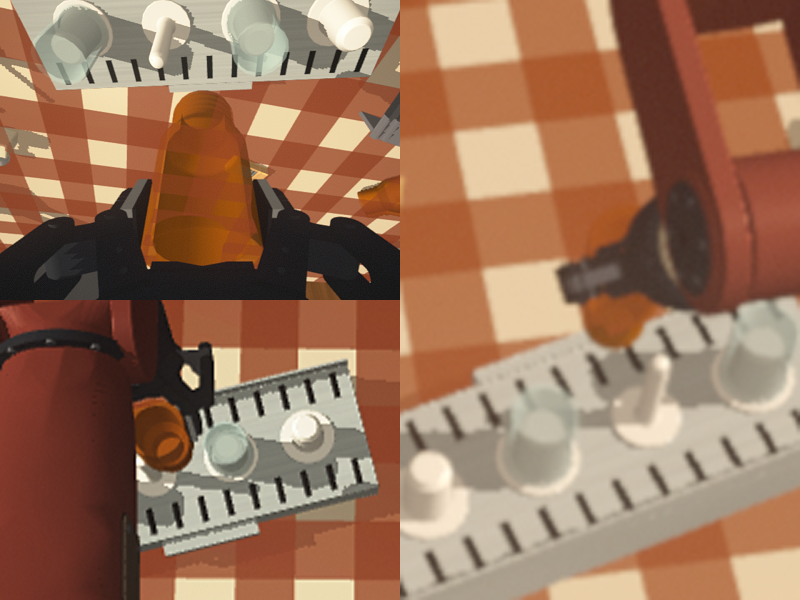

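Wrist view (full-resolution pixels): the bottle hangs in hand as gripped, rim centre about (320,168), peg tip about (251,99), tray still home. I check the bottle-in-hand geometry against the pixel rows from the gripped-pose picture, and the peg tip ray.

Run:
```python
from h import *
np.set_printoptions(precision=4,suppress=True)
W=WCam('w3.npz'); T0=np.array([.4339,-.2671,.2507]); d=np.load('w3.npz')
np.savez('w4.npz',K=d['K'],H=d['H'],p=[.4385,-.2669,.1787],R=d['R'])
W4=WCam('w4.npz')
ax=np.array([.94,-.147,-.309]);l=np.array([.155,.988,0]);n=np.cross(ax,l)
def circ(W,c,s,r):
    P=np.array([W.proj(c+s*ax+r*(np.cos(t)*l+np.sin(t)*n)) for t in np.linspace(0,6.28,73)])
    return 'rows %.0f..%.0f cols %.0f..%.0f'%(P[:,1].min(),P[:,1].max(),P[:,0].min(),P[:,0].max())
for dx,dz in [(0,0),(.005,0),(0,.005)]:
    c=np.array([.562+dx,-.288,.052+dz]); print(dx,dz)
    for nm,s,r in [('rim',.054,.0205),('shoulder',.014,.028),('bottom',-.054,.028),('floor',-.049,.025)]: print(nm,'w3',circ(W,c,s,r),'w4',circ(W4,c,s,r))
# peg tip prediction
W5=WCam('w5.npz'); print('tip pred',W5.proj([.5768,.1252,.142]),'seat pred',W5.proj([.5768,.1252,.06]),'ray(251,99)@.142',W5.at((251,99),.139))
R5=np.load('w5.npz')['R']; R3=d['R']; A=R5@R3.T; print('axis now',A@ax)
for c in ([.562,-.287,.052],[.566,-.287,.052]): print('mouth now',np.load('w5.npz')['p']+A@(np.array(c)+.054*ax-[.4387,-.2669,.179]))
```

```text
0 0
rim w3 rows 221..267 cols 288..355 w4 rows 149..220 cols 278..368
shoulder w3 rows 265..327 cols 270..373 w4 rows 196..295 cols 251..396
bottom w3 rows 399..449 cols 257..387 w4 rows 385..464 cols 222..426
floor w3 rows 390..436 cols 265..378 w4 rows 371..445 cols 236..412
0.005 0
rim w3 rows 214..260 cols 287..354 w4 rows 140..211 cols 277..366
shoulder w3 rows 256..319 cols 269..371 w4 rows 184..284 cols 250..393
bottom w3 rows 385..438 cols 256..384 w4 rows 363..447 cols 221..421
floor w3 rows 377..425 cols 264..376 w4 rows 351..428 cols 234..408
0 0.005
rim w3 rows 217..264 cols 288..356 w4 rows 141..215 cols 277..369
shoulder w3 rows 261..325 cols 269..374 w4 rows 188..291 cols 249..398
bottom w3 rows 397..449 cols 255..388 w4 rows 382..465 cols 218..430
floor w3 rows 388..436 cols 263..380 w4 rows 368..444 cols 232..416
tip pred [247.0691 102.4465] seat pred [262.5726  42.2327] ray(251,99)@.142 [0.5776 0.1235 0.139 ]
axis now [-0.0019  0.0001 -1.0003]
mouth now [0.5735 0.0837 0.1995]
mouth now [0.5745 0.0846 0.1957]
```

The model fits with a +2–3 mm shift, and the bottle axis is vertical now. The mouth is at ≈ (0.574, 0.0835, 0.198), and the peg is at (0.577, 0.1245) by two independent measures. I move over the peg and descend to just above the tip, then look.

Request:
step_arm([
  [0,0,0,0.1,1,0,4.5],
  [0,0,0,0.1,1.6,0,4.5],
  [0,0,0,0.1,1,0,4.5],
  [0,0,0,0,0.5,0,4.5],
  [0,0,0,0,0,-1,4.5],
  [0,0,0,0,0,-1.4,4.5],
  [0,0,0,0,0,-1,4.5],
  [0,0,0,0,0,-0.6,4.5],
  [0,0,0,0,0,0,4.5],
  [0,0,0,0,0,0,4.5],
])

```text
clock: 15.75
tool_pos: [0.6573, 0.1437, 0.3703]
eef_rot: [[0.846, 0.207, -0.492], [0.179, -0.978, -0.105], [-0.503, 0.001, -0.865]]
wrist_force: [0.1, -0.2, -0.6]
grip_width: 0.0556
gripper_force: 48.2
```

Run:
```python
from station import arm, viewer
import cv2,numpy as np
from h import *
st=arm.state(); w=viewer.camera('wrist'); t=viewer.camera('top')['image']; s=viewer.camera('scene')['image']
np.set_printoptions(precision=4,suppress=True)
print(st['tool_pos'],st['clock'])
np.savez('w6.npz',K=w['intrinsics'],H=w['hand_eye'],p=st['tool_pos'],R=st['eef_rot'])
W=WCam('w6.npz')
dp=np.array(st['tool_pos'])-np.load('w5.npz')['p']; m=np.array([.574,.0835,.198])+dp; print('mouth est',m)
pts={'mouth':m,'tip':[.577,.1245,.142],'seat':[.577,.1245,.06]}
for k,v in pts.items(): print(k,'wrist',W.proj(v),'scene',S.proj(v))
r=lambda im,x,y,a,h,W,H: cv2.resize(im[y:y+h,x:x+a],(W,H),interpolation=cv2.INTER_CUBIC)
cv2.imwrite('pics/p6.png',np.hstack([r(w['image'],200,60,240,180,480,360),r(s,370,200,80,90,320,360)]))
```

```text
[0.6573 0.1437 0.3703] 15.75
mouth est [0.5772 0.1257 0.1569]
mouth wrist [322.4418 183.989 ] scene [418.4535 244.121 ]
tip wrist [324.7975 165.2748] scene [417.1552 247.3039]
seat wrist [324.4902  86.1279] scene [413.0117 263.8586]
```

View pics/p6.png

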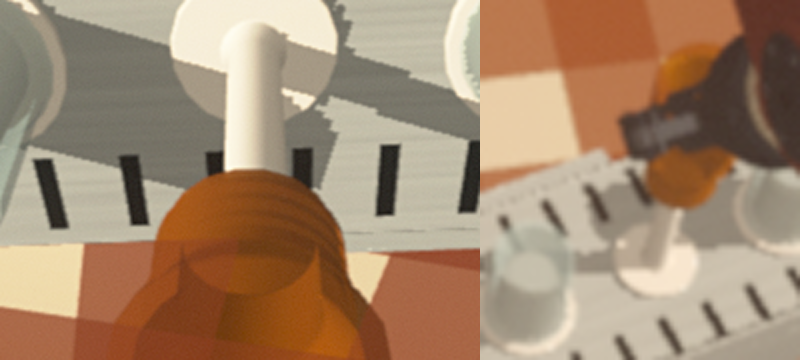

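Wrist crop: the peg column (≈328 px) runs into the mouth (centre ≈325 px), so the mouth is within about 2 mm of the peg. Scene crop: rim bottom at (421,252) over the peg, which matches the prediction. I trim y by -1 mm and start over the tip.

Request:
step_arm([
  [0,0,0,0,-0.1,-0.5,4.5],
  [0,0,0,0,0,-0.5,4.5],
  [0,0,0,0,0,-0.5,4.5],
  [0,0,0,0,0,-0.5,4.5],
  [0,0,0,0,0,-0.5,4.5],
  [0,0,0,0,0,-0.5,4.5],
  [0,0,0,0,0,0,4.5],
  [0,0,0,0,0,0,4.5],
  [0,0,0,0,0,0,4.5],
  [0,0,0,0,0,0,4.5],
])

```text
clock: 16.73
tool_pos: [0.6576, 0.1432, 0.3421]
eef_rot: [[0.847, 0.208, -0.489], [0.18, -0.978, -0.105], [-0.5, 0.001, -0.866]]
wrist_force: [-0.1, 0.7, -0.4]
grip_width: 0.0559
gripper_force: 48.2
```

Request:
step_arm([
  [0,0,0,0,0,-0.5,4.5],
  [0,0,0,0,0,-0.5,4.5],
  [0,0,0,0,0,-0.5,4.5],
  [0,0,0,0,0,-0.5,4.5],
  [0,0,0,0,0,-0.5,4.5],
  [0,0,0,0,0,-0.5,4.5],
  [0,0,0,0,0,0,4.5],
  [0,0,0,0,0,0,4.5],
  [0,0,0,0,0,0,4.5],
  [0,0,0,0,0,0,4.5],
])

```text
clock: 17.57
tool_pos: [0.6577, 0.1431, 0.3122]
eef_rot: [[0.847, 0.208, -0.489], [0.18, -0.978, -0.105], [-0.5, 0.001, -0.866]]
wrist_force: [-0.3, 0.6, -1.7]
grip_width: 0.0558
gripper_force: 48.2
```

Request:
step_arm([
  [0,0,0,0,0,-0.5,4.5],
  [0,0,0,0,0,-0.5,4.5],
  [0,0,0,0,0,-0.5,4.5],
  [0,0,0,0,0,-0.5,4.5],
  [0,0,0,0,0,-0.5,4.5],
  [0,0,0,0,0,-0.3,4.5],
  [0,0,0,0,0,0,4.5],
  [0,0,0,0,0,0,4.5],
  [0,0,0,0,0,0,4.5],
  [0,0,0,0,0,0,4.5],
])

```text
clock: 18.4
tool_pos: [0.6577, 0.1432, 0.2842]
eef_rot: [[0.847, 0.208, -0.489], [0.18, -0.978, -0.105], [-0.5, 0.001, -0.866]]
wrist_force: [0.4, -0.2, -1.0]
grip_width: 0.0554
gripper_force: 48.2
```

Request:
step_arm([
  [0,0,0,0,0,-0.1,4.5],
  [0,0,0,0,0,-0.1,4.5],
  [0,0,0,0,0,-0.1,4.5],
  [0,0,0,0,0,-0.1,4.5],
  [0,0,0,0,0,-0.1,4.5],
  [0,0,0,0,0,-0.1,4.5],
  [0,0,0,0,0,0,4.5],
  [0,0,0,0,0,0,4.5],
  [0,0,0,0,0,0,4.5],
  [0,0,0,0,0,0,4.5],
])

```text
clock: 19.23
tool_pos: [0.6575, 0.1431, 0.2778]
eef_rot: [[0.847, 0.208, -0.489], [0.18, -0.978, -0.105], [-0.5, 0.001, -0.866]]
wrist_force: [0.4, 0.1, -1.1]
grip_width: 0.0556
gripper_force: 48.2
```

Request:
step_arm([
  [0,0,0,0,0,-0.1,4.5],
  [0,0,0,0,0,-0.1,4.5],
  [0,0,0,0,0,-0.1,4.5],
  [0,0,0,0,0,0,4.5],
  [0,0,0,0,0,0,4.5],
  [0,0,0,0,0,0,4.5],
  [0,0,0,0,0,0,4.5],
  [0,0,0,0,0,0,4.5],
  [0,0,0,0,0,0,4.5],
  [0,0,0,0,0,0,4.5],
])

```text
clock: 20.07
tool_pos: [0.6577, 0.1432, 0.2764]
eef_rot: [[0.847, 0.208, -0.489], [0.18, -0.978, -0.105], [-0.5, 0.001, -0.866]]
wrist_force: [-1.0, 0.6, 6.3]
grip_width: 0.0556
gripper_force: 48.5
```

Run:
```python
from station import arm
s=arm.state(); print(s['wrist_force'],s['wrist_torque'],s['tool_pos'])
```

```text
[-0.99293155  0.64941809  6.27091971] [-0.03192718  0.30581533 -0.00938625] [0.65773214 0.14315342 0.27640369]
```

Contact at TCP z = 0.2764 with +7 N, at the expected height. I relieve the load, reduce the grip and open slowly.

Request:
step_arm([
  [0,0,0,0,0,0.1,4.5],
  [0,0,0,0,0,0,4.5],
  [0,0,0,0,0,0,4.5],
  [0,0,0,0,0,0,5.5],
  [0,0,0,0,0,0,5.7],
  [0,0,0,0,0,0,5.9],
  [0,0,0,0,0,0,6.1],
  [0,0,0,0,0,0,6.3],
  [0,0,0,0,0,0,6.6],
  [0,0,0,0,0,0,7.0],
], force=20)

```text
clock: 20.9
tool_pos: [0.6574, 0.1431, 0.2751]
eef_rot: [[0.847, 0.208, -0.49], [0.18, -0.978, -0.105], [-0.501, 0.001, -0.866]]
wrist_force: [0.3, -0.3, 0.2]
grip_width: 0.07
gripper_force: 0.0
```

Run:
```python
from station import arm, viewer
import cv2,numpy as np
s_=arm.state(); w=viewer.camera('wrist')['image']; t=viewer.camera('top')['image']; s=viewer.camera('scene')['image']
r=lambda im,x,y,a,h,W,H: cv2.resize(im[y:y+h,x:x+a],(W,H),interpolation=cv2.INTER_CUBIC)
print(s_['grip_width'],s_['wrist_force'],s_['tool_pos'])
cv2.imwrite('pics/p7.png',np.hstack([np.vstack([r(w,0,0,640,480,400,300),r(t,140,130,200,150,400,300)]),r(s,340,140,120,180,400,600)]))
```

```text
0.06999899163262262 [ 0.32927951 -0.31604795  0.17290691] [0.65738875 0.14311989 0.27512988]
```

Released with no force. I retreat along the tool axis.

Request:
step_arm([
  [0,0,0,0.25,0.05,0.43,7.2],
  [0,0,0,0.5,0.1,0.87,7.2],
  [0,0,0,0.5,0.1,0.87,7.2],
  [0,0,0,0.7,0.15,1.3,7.2],
  [0,0,0,0.7,0.15,1.3,7.2],
  [0,0,0,1,0.2,1.7,7.2],
  [0,0,0,1,0.2,1.7,7.2],
  [0,0,0,1,0.2,1.7,7.2],
  [0,0,0,1,0.2,1.7,7.2],
  [0,0,0,0,0,0,7.2],
])

```text
clock: 21.88
tool_pos: [0.7262, 0.1569, 0.398]
eef_rot: [[0.852, 0.208, -0.48], [0.18, -0.978, -0.104], [-0.491, 0.002, -0.871]]
wrist_force: [0.7, -0.3, 1.6]
grip_width: 0.0719
gripper_force: 0.0
```

Request:
step_arm([
  [0,0,0,0,0,2,7.2],
  [0,0,0,0,-2,2,7.2],
  [0,0,0,0,-3,2,7.2],
  [0,0,0,0,-3,0,7.2],
  [0,0,0,0,-3,0,7.2],
  [0,0,0,0,-3,0,7.2],
  [0,0,0,0,-3,0,7.2],
  [0,0,0,0,-3,0,7.2],
  [0,0,0,0,0,0,7.2],
  [0,0,0,0,0,0,7.2],
])

```text
clock: 22.72
tool_pos: [0.7237, -0.0455, 0.451]
eef_rot: [[0.847, 0.205, -0.49], [0.177, -0.979, -0.103], [-0.501, 0.0, -0.866]]
wrist_force: [-0.0, 2.0, -0.1]
grip_width: 0.072
gripper_force: 0.0
```

Run:
```python
from station import arm, viewer
import cv2,numpy as np
from h import *
t=viewer.camera('top')['image']; s=viewer.camera('scene')['image']
r=lambda im,x,y,a,h,W,H: cv2.resize(im[y:y+h,x:x+a],(W,H),interpolation=cv2.INTER_CUBIC)
cv2.imwrite('pics/p8.png',np.vstack([r(s,310,190,180,135,800,600)[:, :][:600]])[:600] if 0 else np.hstack([r(t,130,130,250,190,400,300),r(s,300,180,200,150,400,300)]))
b=np.array([.577,.1245,.168]); print('bottom pred top',T.proj(b),'scene',S.proj(b),'mouth scene',S.proj(b-[0,0,.108]))
```

```text
bottom pred top [208.63995939 207.23963436] scene [418.55433228 241.71380056] mouth scene [413.01165474 263.85862859]
```

View pics/p8.png

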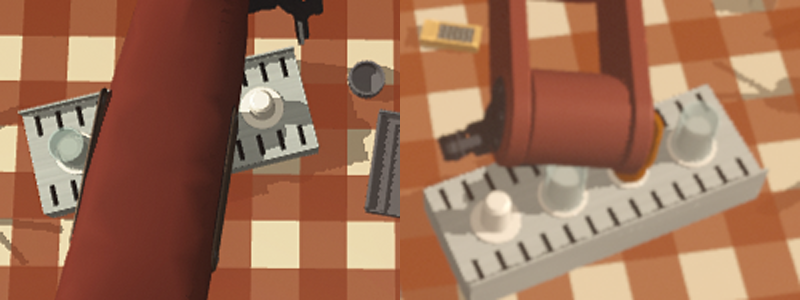

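The arm hides the bottle in both views; the mouth end shows amber at about (635,165). That was my last picture, so I move the arm aside and verify numerically with colour masks.

Request:
step_arm([
  [0,0,0,-1,-3.5,0,7.2],
  [0,0,0,-1,-3.5,0,7.2],
  [0,0,0,-1,-3.5,0,7.2],
  [0,0,0,-1,-3.5,0,7.2],
  [0,0,0,-1,-3.5,0,7.2],
  [0,0,0,-1,-3.5,0,7.2],
  [0,0,0,-1,-3.5,0,7.2],
  [0,0,0,-1,-3.5,0,7.2],
  [0,0,0,-1,-3.5,0,7.2],
  [0,0,0,-1,-3,0,7.2],
])

```text
clock: 23.65
tool_pos: [0.6241, -0.3888, 0.4513]
eef_rot: [[0.847, 0.21, -0.489], [0.181, -0.978, -0.105], [-0.5, 0.001, -0.866]]
wrist_force: [-0.0, 0.1, 0.4]
grip_width: 0.0721
gripper_force: 0.0
```

Run:
```python
from station import arm, viewer
from h import *
np.set_printoptions(precision=4,suppress=True)
P=np.array([.577,.1245,.06])
for c,n,(x0,y0,x1,y1) in [(T,'top',(180,180,245,240)),(S,'scene',(390,215,440,285))]:
    im=viewer.camera(n)['image']; cv2.imwrite(f'pics/{n}9.png',im); im=im.astype(int); o=cv2.imread(f'pics/{n}0.png').astype(int)
    b,g,r=[im[...,i] for i in range(3)]; m=np.zeros((480,640),np.uint8)
    m[y0:y1,x0:x1]=((r-b>60))[y0:y1,x0:x1]*255
    k=max(cv2.findContours(m,cv2.RETR_EXTERNAL,cv2.CHAIN_APPROX_NONE)[0],key=cv2.contourArea)
    pred=[]
    for z,rad in [(.06,.0205),(.086,.0205),(.10,.028),(.168,.028)]:
        for a in np.linspace(0,6.28,37): pred.append(c.proj([P[0]+rad*np.cos(a),P[1]+rad*np.sin(a),z]))
    h=cv2.convexHull(np.array(pred,np.float32)); M=lambda q:(lambda v:np.array([v['m10']/v['m00'],v['m01']/v['m00']]))(cv2.moments(q))
    print(n,'meas bbox',cv2.boundingRect(k),'area',cv2.contourArea(k),M(k),'pred',cv2.boundingRect(h),cv2.contourArea(h),M(h))
    d=np.abs(im-o).max(2); ys,xs=np.where(d>60); 
    for nm,X in [('b1',[.5538,.2116,.1]),('b2',[.6018,.0381,.1]),('cap',None),('lip',[.50,.058,.046])]:
        u=c.proj(X) if X else ({'top':(358,180),'scene':(289,326)}[n]); u=np.round(u).astype(int)
        print(nm,u,'changed px',int((d[u[1]-10:u[1]+11,u[0]-10:u[0]+11]>60).sum()))
print(arm.state()['clock'],arm.state()['tool_pos'])
```

```text
top meas bbox (195, 194, 30, 31) area 622.5 [209.2624 208.9256] pred (195, 194, 32, 32) 747.2732861028053 [211.1066 210.1252]
b1 [174 223] changed px 0
b2 [254 203] changed px 0
cap [358 180] changed px 0
lip [246 251] changed px 221
scene meas bbox (390, 215, 50, 56) area 1645.5 [414.22   236.2731] pred (403, 231, 28, 41) 803.1670454412233 [416.3637 250.5995]
b1 [448 244] changed px 0
b2 [382 269] changed px 0
cap [289 326] changed px 0
lip [381 244] changed px 125
23.75 [ 0.6225 -0.3918  0.4511]
```

The top-view silhouette matches an upright, seated bottle on the slim peg to within 1–2 px. The beakers and cap are unchanged. I hand in.

```bash
python3 -c "
from station import arm
print(arm.job_done())"
```

```text
the job is handed in; nothing more can be done
None
```

The tray is pushed fully home, and the small amber bottle then went upside down over the slim peg, set down gently on its seat and released; the beakers and cap show no change, and the job was handed in at about 24 s, with the final seating confirmed by silhouette measurements rather than a viewed picture.

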